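# Open the test kiln past its safety catch

## Robot

A 6-joint arm with a two-finger parallel gripper is mounted at the origin on the work surface. World frame = base frame: x ahead of the robot, y to its left, z up, the work surface at z = 0. Lengths are in m, angles in rad, forces in N, time in s.
With the tool pointing down it reaches from about 0.425 to 1.125 m from the base axis. Payload 14.9 kg.
Tool frame: the origin (TCP) lies at the very end of the fingers, on their centre line; the grasp point (between the pads) lies ctrl.tcp_to_grasp behind it (ctrl.tcp_to_grasp is the distance from the TCP to the grasp point, in m); z points along the fingers, y is the direction in which the jaws open and shut (so a half turn about z gives the same grasp; the last joint's range is limited). The gripper opens to 91 mm and grips with 3 to 60 N. Pads are 32 mm wide; open, the fingers measure 118 mm over their backs; the gripper's body (76 mm by 178 mm) begins 60 mm behind the grasp point.
Start: joints at [-1.206, 0.379, 1.734, -0, 1.028, -0.033], TCP at [0.271, -0.645, 0.214] pointing down, gripper open.
Joint ranges: [-2.77, 2.77], [-0.74, 2.19], [0, 2.66], [-1.06, 4.2], [0.31, 2.87], [-3.08, 3.08]. Speed limits (rad/s): [1.89, 1.89, 2.39, 3.14, 3.14, 3.14].

## Interface

Orientations are given as a rotation vector (axis times angle).
In Python, from plant import ctrl gives the robot as it stands. The module is installed in compiled form; this text tells all that it offers.
- The arm moves only by the shell command python3 -m handwheel 'ROWS' [FORCE]. ROWS is JSON, a list of rows, each a list of 5 numbers: the shift along the tool's x, y, z in cm, then the turn about the tool's z in rad, then the finger opening in cm, from 0 to 9.12. A call has 1 to 5 rows; each row shifts and turns the commanded pose from where the row before left it, along the tool's axes as they then stand; what a row does not reach is not made up. A row lasts 1/8 s, in which the tool goes at most 62.5 mm and 10.7 degrees, less where a joint would pass 70% of its speed; a pose out of reach is approached as far as the arm can. A call is refused whole if a number of a shift passes 6.25 or a number of a turn 0.188, either way. A call with a gripper value outside its range is refused whole. The fingers move at their own pace and stop on an object; FORCE is the grip in N (left out, the last holds). Time passes only in rows, so rows that do not move let the fingers close. It gives the time, the measured TCP pose, the force and the opening at its end, in the units of the state.
- ctrl.read_state(): the state, without advancing time (a new reading comes with each control period).
- ctrl.camera(name): name is "side" or "top"; returns (picture, depth): 400x640x3 uint8, red, green, blue; 400x640 float32, m along the optical axis (not along the pixel's ray), 0 where there is no reading.
- ctrl.camera_info(name): a dict with "fovy" (degrees; the focal length in pixels is half the picture's height over the tangent of half this angle, whatever the lens; pixels are square), "cx", "cy" (the principal point, pixels), "R" (3x3) and "t" (3): a world point X has camera coordinates R X + t. Camera axes: x right, y down, z forward; pixel columns grow to the right and rows downward; lengths in m; the calibration is good to about 2 mm. A picture is of the moment at which its call begins. camera_info takes no time and is no camera call.
- ctrl.job_done(): hands the job in, once; it reports no verdict.
The state is a dict: "clock": time; "qpos": joint angles; "dq": joint speeds; "tau": joint torques, N m; "tool_pos": TCP position; "eef_rot": TCP orientation; "contact_force": force on the tool from outside, world axes, zero at the start; "wrist_torque": the same for the moment, N m; "opening": opening from 0.0 (shut) to 1.0 (fully open).
Only numpy, scipy, OpenCV 4.12 (cv2) and the standard library are available. Lean on these libraries where they do the work, as an engineer would, in place of code of your own. Each camera call takes 0.05 s, during which the arm holds its last target.

## Task

Open the small cold kiln on the bench so that it can be unloaded: slide its bolt fully back, lift the lid a little by its handle until the safety catch stops it and let it rest ajar, then press the catch's paddle down so that the lid is freed and swings wide open by itself. Leave the bolt drawn back, and do not shove the board of unfired pots.

Things in the scene. Friction and masses are not known exactly. Their poses are not given: they have to be found in the camera images.
- kiln: Steel-clad bench kiln; origin at the centre of its underside. x runs from front to hinge (260 mm), y along the front (300 mm) from the catch towards the bolt, z up. Box 170 mm high; flat lid 270 x 300 mm on it, top at 212 mm, front edge 10 mm in front of the box. The hinge runs along the back top edge. Solid to the touch; it cannot be moved.
- lid (a joint): Lid angle, rad: 0 shut, about 0.13 where the safety catch stops it, 1.15 wide open. Lightly held shut, but past 0.05 rad (11 mm up at the handle) the counterweight standing over the hinge, 350 mm above the bench, raises it: let go after 15 to 28 mm of handle lift, it stays up against the catch. Once freed it swings open by itself in 2 to 3 s; keep out of its way.
- bolt_knob (a point): Centre of the bolt's upright knob on the kiln's front: dark round post, 18 mm diameter, top 22 mm above this point, 35 mm in front of the lid. Its 36 mm square steel carriage and tongue (reaching 50 mm towards -y) are 24 mm below the point. Slides 45 mm along the kiln's +y to a stop at about 3 N, stays put. Shut it is at kiln y = 30 mm (starts 0 to 8 mm beyond); the lid is free from 61 mm.
- lid_handle (a point): Centre of the lid's handle: dark round bar, 14 mm diameter, 110 mm long, parallel to the kiln's front, 40 mm above the lid's top and 40 mm behind its front edge, on two end posts. The hinge is 230 mm away along +x. Lifts with about 1 N, moving 8 mm along +x in the first 25 mm; the catch stops it firmly at 30 mm. Axes as the kiln's, tilting with the lid.
- catch_paddle (a point): Centre of the top of the safety catch's paddle: flat steel plate 36 x 38 mm, 6 mm thick, 77 mm in front of the lid's edge, on an arm from a dark housing that hides the hook. It rocks about a pin 67 mm along +x. Needs 2 to 4 N; frees the ajar lid when 13 mm down, stop at 27 mm. Springs back: hold about 1 s while the lid rises. With the lid shut it does nothing.
- ware_board: Loose plywood board 130 x 270 x 15 mm carrying three grey unfired pots 68 mm wide, tops 95 mm above the bench; leave it alone. Origin at the centre of its underside, y along its length.

How it is judged:
On the way, in this order (a step that is already met when the one before it is completed fails the run):
1. the bolt is slid back clear of the lid while the lid is still shut (y of bolt_knob in the frame of lid_handle above 0.062 m and value of joint lid below 0.03 rad), for 0.2 s.
2. the lid rests ajar against the safety catch (value of joint lid between 0.09 and 0.2 rad and contact force between the fingers and lid below 0.1 N), for 0.3 s.
At the end, for the whole second after the job is handed in: The lid stands wide open (beyond 1.0 rad) and at rest, with the bolt still drawn back by at least 32 mm (value of joint lid above 1 rad and velocity of joint lid below 0.05 rad/s and y of bolt_knob in the frame of lid_handle above 0.062 m); the robot touches nothing.
It fails at once if the board of unfired pots is shoved more than 30 mm (distance of ware_board from where it was at the start of the episode above 0.03 m).
It also fails if it takes over 61 s, if anything falls off the work surface, if the arm or the gripper's body presses on something with over 40 N, if the wrist force passes 120 N, or if a joint passes its speed limit or range.

## Working session

There is one attempt and no reset: what is moved stays moved. The work goes in short steps, Python scripts to look and compute and a shell command to move; the robot and the scene stay as the last step left them, time stands still between calls to the robot, and variables do not carry over. Pictures are saved under pics/ and viewed, and the job is handed in when it is done.

```bash
mkdir -p pics
python3 - <<'E'
from plant import ctrl
import cv2,numpy as np
s=ctrl.read_state();print({k:np.round(v,3) for k,v in s.items()},ctrl.tcp_to_grasp)
for n in("side","top"):
    p,d=ctrl.camera(n);cv2.imwrite(f"pics/{n}0.png",p[:,:,::-1]);np.savez(f"{n}0.npz",p=p,d=d);print(n,ctrl.camera_info(n))
E
```

```text
{'clock': np.float64(0.0), 'qpos': array([-1.206,  0.379,  1.735,  0.   ,  1.029, -0.033]), 'dq': array([-0.   ,  0.   ,  0.001,  0.001,  0.   ,  0.   ]), 'tau': array([-1.0000e-03, -7.6372e+01, -4.3437e+01,  6.5000e-02,  4.2000e-02,
       -0.0000e+00]), 'tool_pos': array([ 0.271, -0.645,  0.213]), 'eef_rot': array([-3.079, -0.62 ,  0.   ]), 'contact_force': array([-0.12 , -1.337, -0.273]), 'wrist_torque': array([ 0.016, -0.017,  0.038]), 'opening': np.float64(1.001)} 0.0188
side {'fovy': 52.47955148766375, 'cx': 314.68884740837643, 'cy': 204.56314928795936, 'R': array([[-0.77527697,  0.63156674, -0.0083113 ],
       [ 0.48823762,  0.59088207, -0.64224793],
       [-0.40071143, -0.50197792, -0.7664519 ]]), 't': array([ 0.51330756, -0.1248449 ,  1.44788423])}
top {'fovy': 57.335108987892525, 'cx': 318.5099261810513, 'cy': 201.00151932503084, 'R': array([[-0.02990215, -0.99951946,  0.00816811],
       [-0.98586184,  0.02814371, -0.16517976],
       [ 0.16487051, -0.01299186, -0.98622965]]), 't': array([-0.08486458,  0.61185271,  1.01666373])}
```

View pics/side0.png

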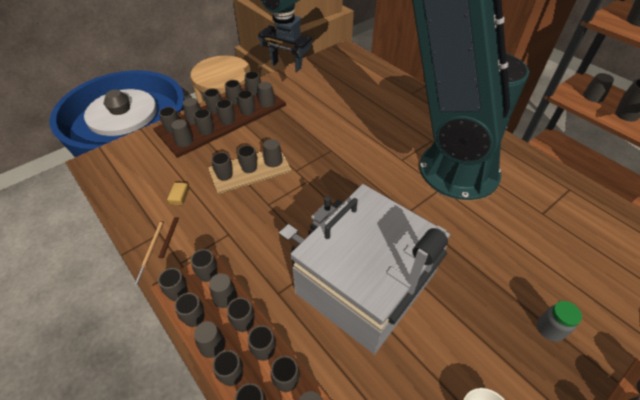

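View pics/top0.png

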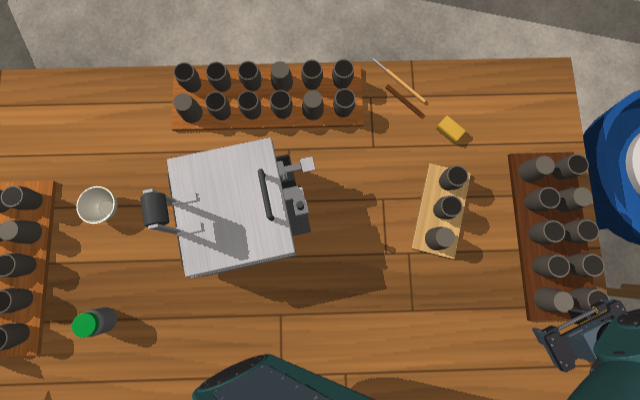

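```bash
cat > h.py <<'E'
import numpy as np,cv2
from plant import ctrl
def cam(n):
    c=ctrl.camera_info(n);f=200/np.tan(np.radians(c['fovy']/2));return f,c['cx'],c['cy'],np.array(c['R']),np.array(c['t'])
def cloud(n,d):
    f,cx,cy,R,t=cam(n);v,u=np.mgrid[:400,:640]
    P=np.stack([(u-cx)/f*d,(v-cy)/f*d,d],-1);return (P-t)@R
def ray(n,u,v,z):
    f,cx,cy,R,t=cam(n);dr=R.T@np.array([(u-cx)/f,(v-cy)/f,1]);o=-R.T@t
    return o+dr*(z-o[2])/dr[2]
def proj(n,X):
    f,cx,cy,R,t=cam(n);c=R@np.array(X)+t;return np.array([f*c[0]/c[2]+cx,f*c[1]/c[2]+cy])
E
python3 - <<'E'
from h import *
t=np.load('top0.npz');s=np.load('side0.npz')
cv2.imwrite('pics/topc.png',cv2.resize(t['p'][120:290,140:330,::-1],None,fx=4,fy=3.5,interpolation=cv2.INTER_CUBIC)[:600])
cv2.imwrite('pics/sidec.png',cv2.resize(s['p'][175:355,270:460,::-1],None,fx=4,fy=3.3,interpolation=cv2.INTER_CUBIC)[:600])
for n,a in(('top',t),('side',s)):
    C=cloud(n,a['d']);m=(abs(C[...,2]-.212)<.005)&(a['d']>0)
    k,l,st,_=cv2.connectedComponentsWithStats(m.astype(np.uint8));i=1+st[1:,4].argmax();m=l==i
    print(n,st[i],C[m][:,2].mean());r=cv2.minAreaRect(C[m][:,:2].astype(np.float32)*1000);print(r,cv2.boxPoints(r))
E
```

```text
top [  167   138   128   140 12533] 0.21192805757711702
((577.851806640625, 125.22389221191406), (300.07354736328125, 279.79168701171875), 10.779112815856934) [[404.29858  234.59097 ]
 [456.6261   -40.26391 ]
 [751.405     15.856812]
 [699.0775   290.7117  ]]
side [ 291  184  146  138 9905] 0.21128830810803287
((579.323974609375, 125.06587982177734), (302.4857177734375, 280.0497131347656), 10.768787384033203) [[404.58154  234.36563 ]
 [456.9077   -40.752182]
 [754.0664    15.766129]
 [701.74023  290.88394 ]]
```

View pics/topc.png

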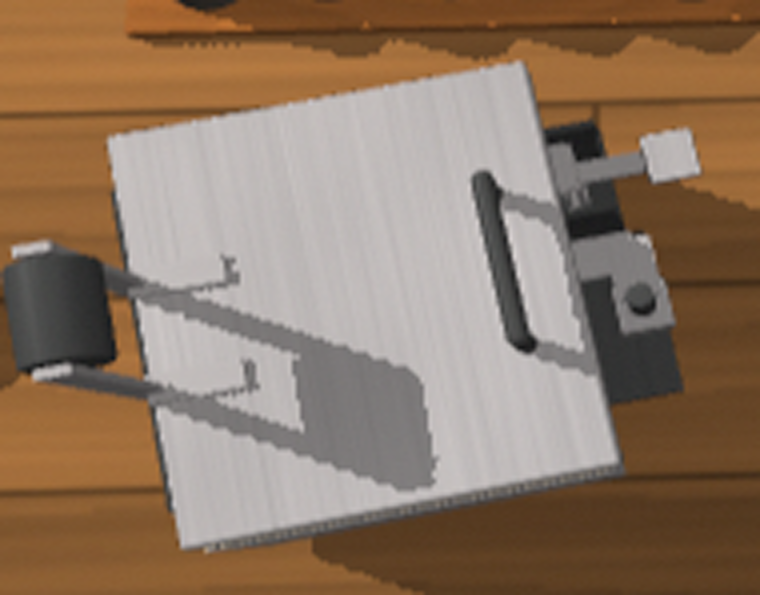

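View pics/sidec.png

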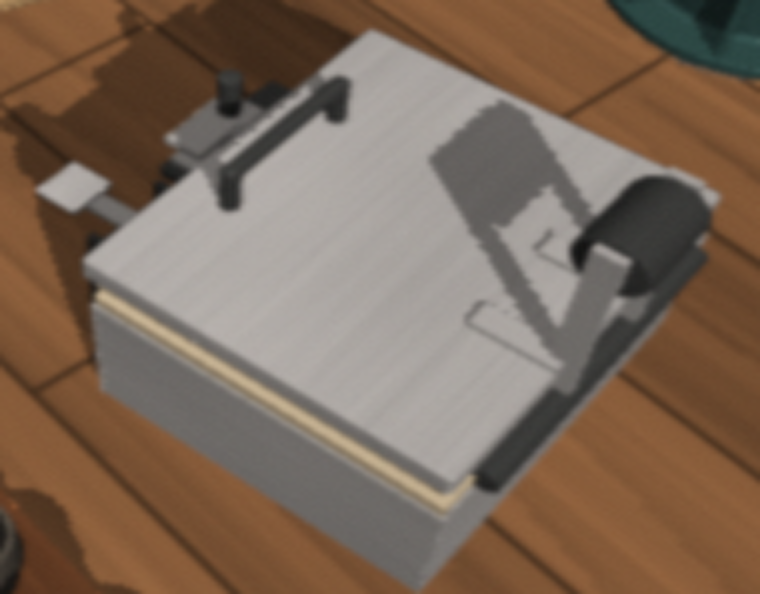

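```bash
cat >> h.py <<'E'
yk=np.array([-.9824,-.1868]);xk=np.array([-.1868,.9824]);F=np.array([.6040,-.0122])  # lid front edge mid; local x measured from lid front edge
def loc(C):
    q=C[...,:2]-F;return np.stack([q@xk,q@yk,C[...,2]],-1)*1000
def glob(x,y): return F+(x*xk+y*yk)/1000
E
python3 - <<'E'
from h import *
for n in('top','side'):
    a=np.load(n+'0.npz');L=loc(cloud(n,a['d']));ok=a['d']>0
    def rep(name,m):
        m&=ok;Q=L[m];print(n,name,len(Q),'min',Q.min(0).round(1),'max',Q.max(0).round(1),'med',np.median(Q,0).round(1))
    rep('handle',(L[...,0]>5)&(L[...,0]<75)&(abs(L[...,1])<80)&(L[...,2]>245)&(L[...,2]<270))
    rep('paddle',(L[...,0]<-58)&(L[...,0]>-120)&(L[...,1]<0)&(L[...,1]>-140)&(L[...,2]>60))
    for z0 in(100,120,140,150,160,170,180,190,200):
      m=(L[...,0]<-10)&(L[...,0]>-70)&(L[...,1]<140)&(L[...,1]>-120)&(L[...,2]>z0)&(L[...,2]<z0+(10 if z0>=140 else 20))
      if (m&ok).any(): rep(z0,m)
a=np.load('top0.npz');C=cloud('top',a['d']);m=(C[...,2]>.008)&(C[...,2]<.022)&(a['d']>0)
m[:,:400]=0;m[:,480:]=0;m[:155]=0;m[265:]=0
print('board',cv2.minAreaRect((C[m][:,:2]*1000).astype(np.float32)))
E
```

```text
top handle 305 min [ 32.9 -61.3 245.9] max [ 47.   61.6 261.7] med [ 39.4   2.3 257.4]
top paddle 189 min [-94.6 -93.8 150.3] max [-58.1 -56.2 158.5] med [-76.5 -74.1 155. ]
top 100 33 min [ -34.8 -106.   100.3] max [-10.9 -38.2 119.6] med [-19.7 -64.9 112.6]
top 120 54 min [ -34.8 -110.8  120.9] max [-10.3 -38.6 139.2] med [-29.2 -63.5 134.6]
top 140 75 min [ -50.  -107.   140.1] max [-10.5 102.6 150. ] med [-24.1  58.5 149. ]
top 150 449 min [ -69.9 -106.5  150.1] max [-10.1 102.6 159.8] med [-31.4  55.9 152.6]
top 160 103 min [ -51.5 -110.   160.1] max [-10.   56.  169.6] med [-18.4 -19.7 166.5]
top 170 254 min [-52.7 -93.4 170.1] max [-10.  56. 180.] med [-31.7  20.6 176.6]
top 180 69 min [-49.8 -11.  180. ] max [-20.5  46.5 187.8] med [-33.6   7.3 180.8]
top 190 4 min [-41.6  41.2 190.7] max [-26.9  45.5 196.7] med [-33.7  43.8 192.9]
top 200 5 min [-42.2  42.7 200.4] max [-31.4  46.6 205.5] med [-36.2  45.9 204.1]
side handle 253 min [ 32.9 -62.7 245.5] max [ 47.2  59.9 261.4] med [ 42.5  -8.8 256.3]
side paddle 162 min [-96.3 -95.7 148.1] max [-58.1 -56.  159.1] med [-75.6 -77.5 154.2]
side 120 6 min [-36.8 -84.9 133.9] max [-33.9 -45.  139. ] med [-34.6 -58.1 137.5]
side 140 32 min [ -68.7 -111.8  141.3] max [-28.9  98.3 150. ] med [-41.2 -45.8 149. ]
side 150 186 min [ -69.8 -111.4  150.2] max [-26.4 100.5 159.1] med [-42.5 -69.3 152.7]
side 160 62 min [ -38.8 -112.8  160.6] max [-19.   56.6 169.5] med [-28.  -21.  166.2]
side 170 186 min [-53.4 -14.4 170.2] max [-16.3  54.7 179.9] med [-31.5  14.  177.6]
side 180 48 min [-48.2 -14.6 180. ] max [-19.1  36.3 189.7] med [-30.1  15.1 181.2]
side 190 17 min [-39.3  27.5 191.2] max [-26.   41.8 199.9] med [-31.   30.  196.1]
side 200 16 min [-39.3  27.8 200.3] max [-26.4  41.9 209.2] med [-29.2  31.1 206.2]
board ((576.3634643554688, -472.71478271484375), (131.1094207763672, 269.74163818359375), 73.90156555175781)
```

```bash
cat >> h.py <<'E'
from scipy.spatial.transform import Rotation as Ro
def need(x,y,z,yaw_local=0.):
    "cm in tool axes to local target (mm), turn about tool z to put tool x at xk + yaw_local"
    s=ctrl.read_state();R=Ro.from_rotvec(s['eef_rot']).as_matrix();T=np.array([*glob(x,y),z/1000])
    d=R.T@(T-s['tool_pos'])*100
    yaw=np.arctan2(R[1,0],R[0,0]);w=np.arctan2(xk[1],xk[0])+yaw_local
    turn=-((w-yaw+np.pi)%(2*np.pi)-np.pi)
    print('t',round(float(s['clock']),2),'loc',loc(s['tool_pos']).round(1),'need cm',d.round(2),'turn',round(turn,3),'F',s['contact_force'].round(2),'open',round(float(s['opening']),3))
E
python3 -m handwheel '[[0,0,-2,-0.17,9],[0,0,-2,-0.17,9],[0,0,-2,-0.17,9],[0,0,-1,-0.17,9],[0,0,0,-0.17,9]]'
python3 -m handwheel '[[0,0,0,-0.17,8],[0,0,0,-0.17,7],[0,0,0,-0.17,6],[0,0,0,0,5],[0,0,0,0,5]]'
python3 -c "
from h import *
need(-35,37,285)"
```

```text
clock: 0.72
tool_pos: [0.2712, -0.6456, 0.2847]
eef_rot: [2.544, 1.842, -0.0]
contact_force: [-0.3, -0.4, -0.3]
opening: 0.988
clock: 1.35
tool_pos: [0.2711, -0.6453, 0.2837]
eef_rot: [-2.009, -2.415, -0.0]
contact_force: [0.4, -0.0, -0.3]
opening: 0.548
t 1.35 loc [-559.7  445.3  283.7] need cm [52.67 40.58 -0.11] turn -0.005 F [ 0.42 -0.01 -0.34] open 0.548
```

```bash
python3 -m handwheel '[[4,3.1,0,0,5],[4,3.1,0,0,5],[4,3.1,0,0,5],[4,3.1,0,0,5],[4,3.1,0,0,5]]' >/dev/null
python3 -m handwheel '[[4,3.1,0,0,5],[4,3.1,0,0,5],[4,3.1,0,0,5],[4,3.1,0,0,5],[4,3.1,0,0,5]]' >/dev/null
python3 -m handwheel '[[4,3.1,0,0,5],[4,3.1,0,0,5],[3,2.3,0,0,5],[0,0,0,0,5],[0,0,0,0,5]]' >/dev/null
python3 - <<'E'
from h import *
need(-35,37,285)
for n in("side","top"):
    p,d=ctrl.camera(n);np.savez(f"{n}1.npz",p=p,d=d)
    cv2.imwrite(f'pics/{n}1.png',p[...,::-1])
E
```

```text
t 3.23 loc [-50.4  50.1 283.8] need cm [ 1.54  1.3  -0.12] turn -0.002 F [ 0.12 -0.42  0.22] open 0.55
```

View pics/side1.png

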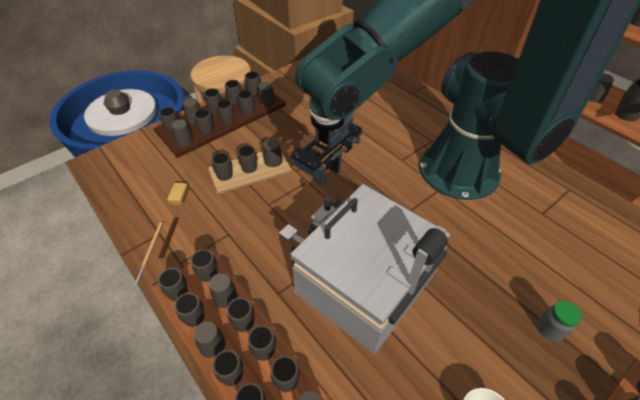

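View pics/top1.png

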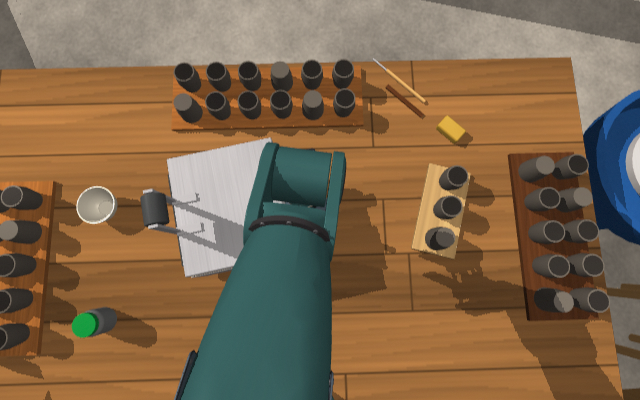

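```bash
python3 -c "
from h import *
print(loc(ray('side',327.5,197.7,.224)))"
python3 -m handwheel '[[0.8,0.65,0,0,5],[0.74,0.65,0,0,5],[0,0,2,0,5],[0,0,2,0,5],[0,0,0,0,5]]' 
python3 -c "
from h import *
need(-35,37,192)"
```

```text
[-32.42284707  35.9942953  224.        ]
clock: 3.95
tool_pos: [0.573, -0.0532, 0.2413]
eef_rot: [-2.002, -2.416, 0.003]
contact_force: [-0.5, -0.3, -0.2]
opening: 0.55
t 3.95 loc [-34.5  38.1 241.3] need cm [-0.06  0.13  4.93] turn -0.001 F [-0.52 -0.3  -0.18] open 0.55
```

```bash
python3 -m handwheel '[[0,0.1,1.5,0,5],[0,0,1.5,0,5],[0,0,1.5,0,5],[0,0,0.4,0,5],[0,0,0,0,5]]' 
python3 -m handwheel '[[0,0,0,0,1.5],[0,0,0,0,1],[0,0,0,0,1],[0,0,0,0,1],[0,0,0,0,1]]' 8
python3 -c "
from h import *
need(-35,37,192)
p,d=ctrl.camera('side');cv2.imwrite('pics/s2.png',cv2.resize(p[120:270,250:450,::-1],None,fx=4,fy=4))"
```

```text
clock: 4.58
tool_pos: [0.5753, -0.0531, 0.1947]
eef_rot: [-2.004, -2.419, 0.0]
contact_force: [0.0, -0.6, -0.4]
opening: 0.553
clock: 5.2
tool_pos: [0.5754, -0.0531, 0.1951]
eef_rot: [2.004, 2.419, 0.0]
contact_force: [-0.9, -1.0, 2.5]
opening: 0.195
t 5.2 loc [-34.8  35.7 195.1] need cm [-0.02 -0.13  0.31] turn -0.001 F [-0.91 -1.04  2.47] open 0.195
```

View pics/s2.png

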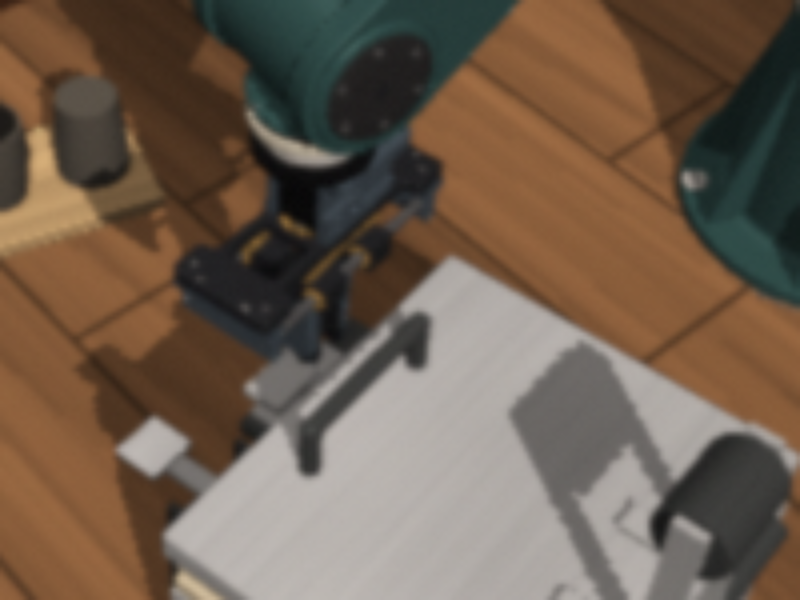

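```bash
python3 -m handwheel '[[0,-0.7,0,0,1],[0,-0.7,0,0,1],[0,-0.7,0,0,1],[0,-0.7,0,0,1],[0,-0.6,0,0,1]]' 
python3 -m handwheel '[[0,-0.3,0,0,1],[0,-0.2,0,0,1],[0,-0.1,0,0,1],[0,0,0,0,1],[0,0,0,0,1]]' 
python3 -c "
from h import *
need(-35,75,192)"
```

```text
clock: 5.88
tool_pos: [0.5416, -0.0596, 0.1951]
eef_rot: [2.004, 2.419, 0.0]
contact_force: [1.8, -0.4, 4.0]
opening: 0.19
clock: 6.5
tool_pos: [0.5376, -0.0604, 0.1952]
eef_rot: [2.003, 2.417, 0.004]
contact_force: [12.5, 1.6, -2.6]
opening: 0.194
t 6.5 loc [-34.9  74.3 195.2] need cm [-0.01 -0.07  0.32] turn -0.001 F [12.55  1.6  -2.55] open 0.194
```

```bash
python3 -m handwheel '[[0,0.1,0,0,3],[0,0.1,0,0,4.5],[0,0,0,0,4.5],[0,0,-2,0,4.5],[0,0,-3,0,4.5]]' 
python3 -m handwheel '[[0,0,-3,0,6],[0,0,-3,0,6],[0,0,-1,0,6],[0,0,0,0,6],[0,0,0,0,6]]' 
python3 -c "
from h import *
need(40,0,310,np.pi/2)
for n in('side','top'):
  a,d=ctrl.camera(n);cv2.imwrite(f'pics/{n}3.png',cv2.resize(a[120:270,250:450,::-1],None,fx=4,fy=4) if n=='side' else a[...,::-1])
  L=loc(cloud(n,d));m=(L[...,0]<-24)&(L[...,0]>-60)&(L[...,1]<140)&(L[...,1]>-30)&(L[...,2]>173)&(L[...,2]<226)&(d>0);Q=L[m]
  if len(Q):print(n,Q.min(0),Q.max(0));Q=Q[Q[:,2]>190];print(np.median(Q,0) if len(Q) else 0)
"
```

```text
clock: 7.12
tool_pos: [0.5372, -0.0601, 0.2446]
eef_rot: [-2.003, -2.418, 0.002]
contact_force: [0.4, 0.5, -0.1]
opening: 0.49
clock: 7.75
tool_pos: [0.5374, -0.0601, 0.3135]
eef_rot: [-2.003, -2.418, 0.001]
contact_force: [-0.1, -0.1, 0.7]
opening: 0.658
t 7.75 loc [-34.6  74.3 313.5] need cm [7.46 7.43 0.35] turn -1.572 F [-0.1  -0.09  0.66] open 0.658
side [-52.56791124  22.71250194 173.45044083] [-24.18130523  92.74525476 225.97870234]
[-31.64980145  69.50174566 211.84348089]
```

View pics/side3.png

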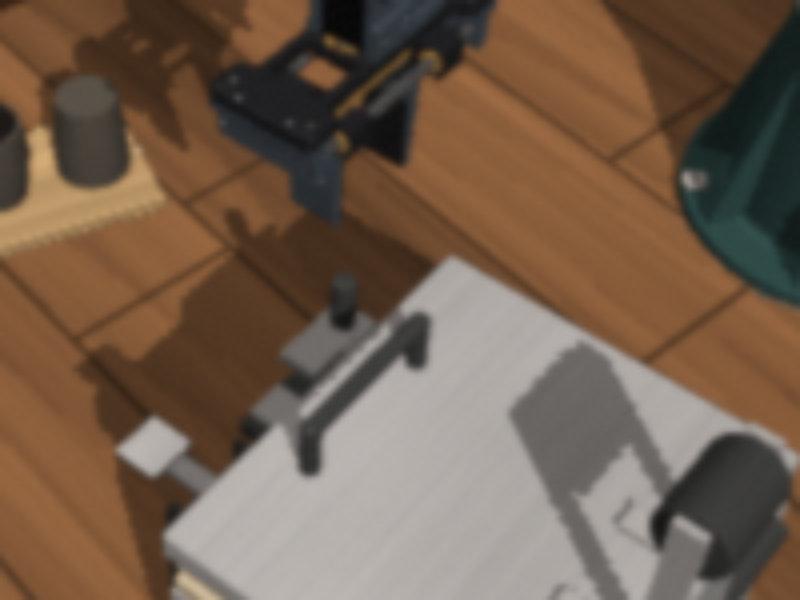

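```bash
python3 -m handwheel '[[2.5,2.5,0,0,7],[2.5,2.5,0,0,7],[2.5,2.4,0,-0.175,7],[0,0,0,-0.175,7],[0,0,0,-0.175,7]]' >/dev/null
python3 -m handwheel '[[0,0,0,-0.175,7],[0,0,0,-0.175,7],[0,0,0,-0.175,7],[0,0,0,-0.175,7],[0,0,0,-0.175,7]]' >/dev/null
python3 -m handwheel '[[0,0,0,-0.175,7],[0,0,0,0,7]]'
python3 -c "
from h import *
need(40,0,233,np.pi/2)
print(ctrl.read_state()['qpos'])"
```

```text
clock: 9.35
tool_pos: [0.5965, 0.0273, 0.3142]
eef_rot: [0.298, -3.126, -0.0]
contact_force: [0.4, 0.3, 0.2]
opening: 0.768
t 9.35 loc [ 4.020e+01 -1.000e-01  3.142e+02] need cm [-0.   -0.02  8.12] turn 0.002 F [0.39 0.29 0.17] open 0.768
[ 6.66338137e-03  1.12162106e-01  1.87572771e+00  7.76256410e-06
  1.15477605e+00 -1.75420858e+00]
```

```bash
python3 -m handwheel '[[0,0,2,0,7],[0,0,2,0,7],[0,0,2,0,7],[0,0,1.5,0,7],[0,0,0.5,0,7]]' 
python3 -m handwheel '[[0,0,0,0,3],[0,0,0,0,2],[0,0,0,0,1],[0,0,0,0,1],[0,0,0,0,1]]' 5
python3 -c "
from h import *
need(40,0,233,np.pi/2)
p,d=ctrl.camera('side');cv2.imwrite('pics/s4.png',cv2.resize(p[120:270,250:450,::-1],None,fx=4,fy=4))"
```

```text
clock: 9.98
tool_pos: [0.5963, 0.0273, 0.2335]
eef_rot: [0.299, -3.126, -0.0]
contact_force: [1.5, 0.2, 0.5]
opening: 0.764
clock: 10.6
tool_pos: [0.5968, 0.0273, 0.2351]
eef_rot: [-0.3, 3.127, -0.0]
contact_force: [0.4, 0.5, 0.1]
opening: 0.252
t 10.6 loc [ 40.1  -0.4 235.1] need cm [ 0.04 -0.01  0.21] turn 0.003 F [0.4  0.5  0.09] open 0.252
```

View pics/s4.png

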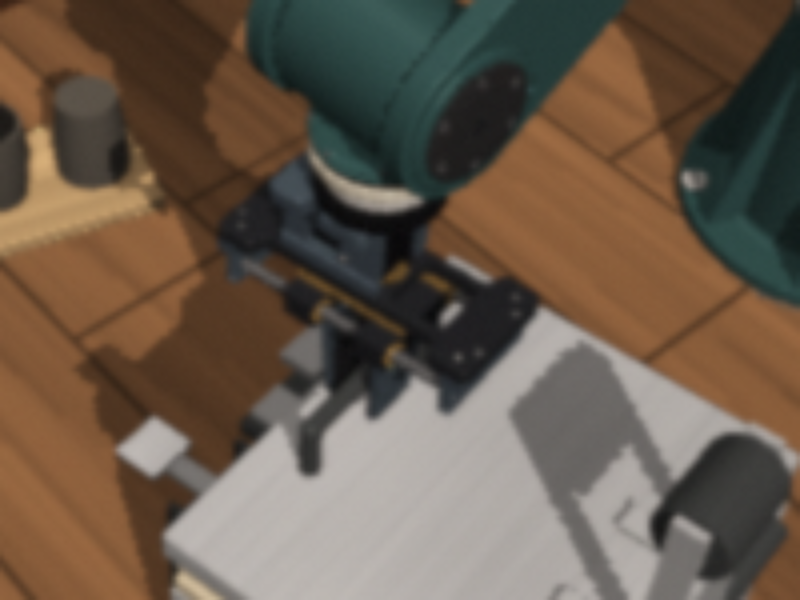

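Bar between the fingers, still closing.

```bash
python3 -m handwheel '[[0,0,0,0,1],[0,0,0,0,1],[0,0,0,0,1]]' 5
python3 -m handwheel '[[0,0,-0.3,0,1],[0,0.1,-0.4,0,1],[0,0.1,-0.4,0,1],[0,0.1,-0.4,0,1],[0,0.1,-0.4,0,1]]' 
python3 -m handwheel '[[0,0.1,-0.2,0,1],[0,0,0,0,1],[0,0,0,0,1]]' 
python3 -c "
from h import *
need(46,0,255,np.pi/2)
p,d=ctrl.camera('side');cv2.imwrite('pics/s5.png',cv2.resize(p[170:320,270:470,::-1],None,fx=4,fy=4))"
```

```text
clock: 11.02
tool_pos: [0.5969, 0.0271, 0.235]
eef_rot: [-0.3, 3.127, -0.0]
contact_force: [-0.5, -5.0, 1.0]
opening: 0.15
clock: 11.65
tool_pos: [0.5957, 0.0326, 0.2536]
eef_rot: [0.299, -3.127, -0.004]
contact_force: [2.4, 11.0, -4.8]
opening: 0.195
clock: 12.02
tool_pos: [0.5955, 0.0336, 0.2556]
eef_rot: [0.3, -3.127, -0.004]
contact_force: [1.9, 10.7, -3.8]
opening: 0.192
t 12.03 loc [ 4.660e+01 -2.000e-01  2.556e+02] need cm [ 0.02 -0.06  0.06] turn 0.003 F [ 1.91 10.68 -3.78] open 0.192
```

View pics/s5.png

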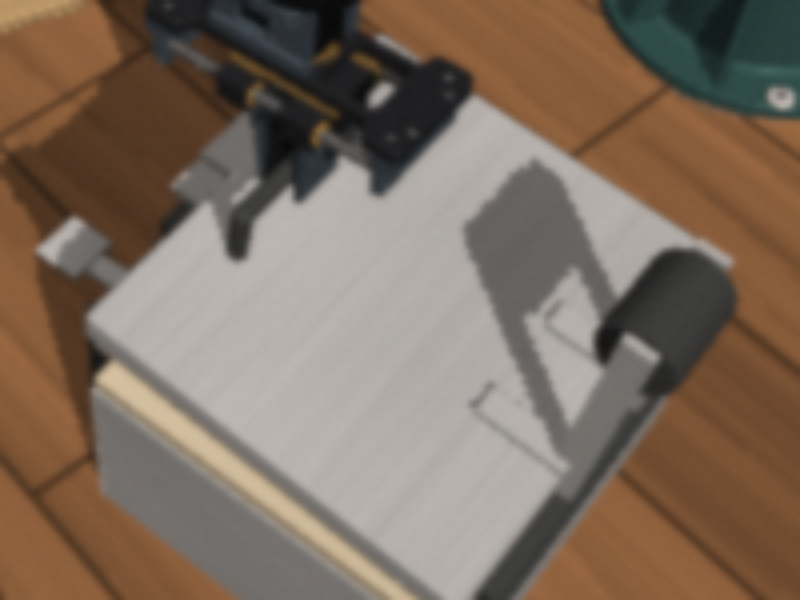

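```bash
cat >> h.py <<'E'
def lid():
    a,d=ctrl.camera('side');L=loc(cloud('side',d))
    # far-side strip of lid clear of handle/arm: local y -145..-70, along x
    m=(L[...,0]>60)&(L[...,0]<250)&(L[...,1]<-80)&(L[...,1]>-140)&(L[...,2]>200)&(L[...,2]<500)&(d>0);Q=L[m]
    if len(Q)<20: print('few',len(Q));return a,d
    p=np.polyfit(Q[:,0],Q[:,2],1);r=Q[:,2]-np.polyval(p,Q[:,0]);print('lid angle',-np.arctan(p[0]),'rms',r.std(),len(Q));return a,d
E
python3 -c "
from h import *
lid()"
```

```text
lid angle 0.09393187313095248 rms 1.4476235474238253 1983
```

```bash
python3 -m handwheel '[[0,0,0,0,3],[0,0,0,0,5],[0,0,0,0,7],[0,0,0,0,7],[0,0,0,0,7]]' 
python3 -m handwheel '[[0,0,0,0,7],[0,0,0,0,7],[0,0,0,0,7]]' 
python3 -c "
from h import *
need(47,0,255,np.pi/2)
lid()"
```

```text
clock: 12.75
tool_pos: [0.5959, 0.0322, 0.2559]
eef_rot: [-0.3, 3.127, 0.0]
contact_force: [-0.2, -0.4, -0.0]
opening: 0.713
clock: 13.12
tool_pos: [0.5958, 0.0322, 0.2559]
eef_rot: [0.3, -3.127, -0.0]
contact_force: [0.4, -0.4, 0.7]
opening: 0.766
t 13.12 loc [ 45.2  -0.3 255.9] need cm [0.03 0.18 0.09] turn 0.003 F [ 0.39 -0.42  0.66] open 0.766
lid angle 0.1315650746986077 rms 1.4768844511948191 2032
```

```bash
python3 -m handwheel '[[0,0.1,-1.5,0,7],[0,0,-2,0,7],[0,0,-2.5,0,7],[0,0,-2.5,0,7],[0,0,-1,0,7]]' 
python3 -m handwheel '[[-1.5,-3,0,0,5],[-2,-3,0,0,3],[-2,-3,0,0,1],[-2,-3.2,0,0,0],[0,0,0,0.175,0]]' >/dev/null
python3 -m handwheel '[[0,0,0,0.175,0],[0,0,0,0.175,0],[0,0,0,0.175,0],[0,0,0,0.175,0],[0,0,0,0.175,0]]' >/dev/null
python3 -m handwheel '[[0,0,0,0.175,0],[0,0,0,0.175,0],[0,0,0,0.175,0],[0,0,0,0,0]]'
python3 - <<'E'
from h import *
need(-79,-75,170)
p,d=lid();cv2.imwrite('pics/s6.png',p[...,::-1])
L=loc(cloud('side',d));m=(L[...,0]<-60)&(L[...,0]>-110)&(L[...,1]<-40)&(L[...,1]>-110)&(L[...,2]>120)&(L[...,2]<170)&(d>0);Q=L[m]
print(len(Q),np.median(Q,0),Q.min(0),Q.max(0))
m=(L[...,2]>300)&(L[...,0]>-40)&(L[...,0]<300)&(L[...,1]<160)&(L[...,1]>-160)&(d>0)
E
```

```text
clock: 13.8
tool_pos: [0.5963, 0.0332, 0.3538]
eef_rot: [-0.3, 3.124, -0.0]
contact_force: [-0.2, 0.1, 0.0]
opening: 0.764
clock: 15.55
tool_pos: [0.6924, -0.0723, 0.351]
eef_rot: [-2.003, -2.42, 0.0]
contact_force: [-0.4, -0.1, 0.1]
opening: 0.004
t 15.55 loc [-75.6 -75.6 351. ] need cm [-0.34 -0.06 18.1 ] turn 0.0 F [-0.38 -0.07  0.09] open 0.004
lid angle 0.131616883467853 rms 1.4990653921554447 2023
155 [-76.82795858 -77.64849048 154.34105969] [-95.02425137 -95.98414025 147.37037001] [-60.17107589 -56.53581544 159.06279652]
```

View pics/s6.png

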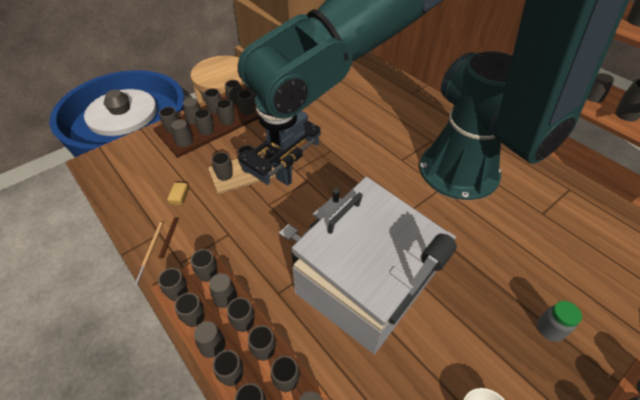

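Run:
```python
from h import *
for n in('side','top'):
    p,d=ctrl.camera(n);L=loc(cloud(n,d));Q=L[(d>0)&(L[...,2]>340)]
    for y in range(-170,300,40):
        q=Q[(abs(Q[:,1]-y)<20)&(abs(Q[:,0])<150)]
        if len(q)>5: print(n,y,'x',q[:,0].min().round(),q[:,0].max().round(),'z',q[:,2].min().round(),q[:,2].max().round())
print(ctrl.read_state()['qpos'])
```

```text
side -170 x -113.0 -36.0 z 427.0 474.0
side -130 x -114.0 -17.0 z 440.0 662.0
side -90 x -147.0 -5.0 z 350.0 675.0
side -50 x -135.0 4.0 z 353.0 687.0
side -10 x -122.0 18.0 z 428.0 715.0
side 30 x -106.0 31.0 z 455.0 726.0
side 70 x -69.0 50.0 z 636.0 734.0
side 110 x 35.0 67.0 z 654.0 732.0
side 150 x 54.0 83.0 z 670.0 726.0
side 190 x 72.0 90.0 z 690.0 717.0
top -130 x -74.0 -26.0 z 632.0 662.0
top -90 x -145.0 -13.0 z 590.0 676.0
top -50 x -141.0 1.0 z 587.0 687.0
top -10 x -127.0 15.0 z 611.0 715.0
top 30 x -113.0 24.0 z 462.0 728.0
top 70 x -96.0 44.0 z 643.0 747.0
top 110 x -82.0 62.0 z 688.0 766.0
top 150 x -74.0 81.0 z 710.0 786.0
top 190 x -64.0 97.0 z 726.0 805.0
top 230 x -53.0 110.0 z 757.0 823.0
top 270 x -41.0 112.0 z 776.0 827.0
[-1.37542913e-01  2.50809643e-01  1.64473713e+00 -4.60535241e-06
  1.24610592e+00 -3.28179646e-01]
```

```bash
python3 -m handwheel '[[-0.6,0,3,0,0],[0,0,4,0,0],[0,0,4,0,0],[0,0,4,0,0],[0,0,1.5,0,0]]' 
python3 -m handwheel '[[0,0,0.8,0,0],[0,0,0.4,0,0],[0,0,0,0,0]]'
python3 - <<'E'
from h import *
need(-82,-75,155)
p,d=lid();cv2.imwrite('pics/s7.png',cv2.resize(p[130:280,230:430,::-1],None,fx=4,fy=4))
p,d=ctrl.camera('top');L=loc(cloud('top',d))
p,d=ctrl.camera('side');L=loc(cloud('side',d));Q=L[(d>0)&(L[...,2]>300)&(L[...,0]>0)&(L[...,0]<130)]
for y in range(-130,200,40):
    q=Q[abs(Q[:,1]-y)<20]
    if len(q)>5: i=q[:,2].argmin();print(y,q[i].round(),q[:,0].max().round())
E
```

```text
clock: 16.32
tool_pos: [0.6925, -0.0781, 0.1837]
eef_rot: [-2.0, -2.419, 0.002]
contact_force: [-0.2, 0.2, -0.4]
opening: 0.002
clock: 16.7
tool_pos: [0.6941, -0.0783, 0.1749]
eef_rot: [2.003, 2.419, 0.001]
contact_force: [0.3, 0.4, 0.2]
opening: 0.006
t 16.7 loc [-81.8 -76.1 174.9] need cm [-0.02 -0.12  1.99] turn -0.001 F [0.35 0.39 0.16] open 0.006
lid angle 0.13220405337352942 rms 1.455642091437369 2025
-10 [  0. -19. 448.] 13.0
30 [ 11.  10. 478.] 30.0
70 [ 17.  51. 516.] 49.0
110 [ 31.  91. 540.] 66.0
150 [ 58. 130. 588.] 81.0
190 [ 79. 170. 629.] 96.0
```

View pics/s7.png

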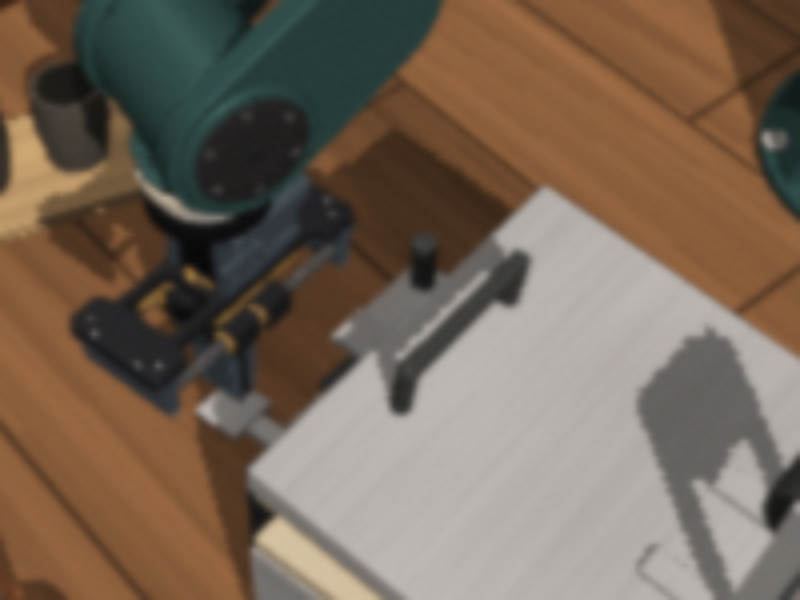

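```bash
python3 -m handwheel '[[0,0,0.8,0,0],[0,0,0.8,0,0],[0,0,0.6,0,0],[0,0,0.5,0,0],[0,0,0.5,0,0]]' 
python3 -m handwheel '[[0,0,0.4,0,0],[0,0,0.4,0,0],[0,0,0,0,0],[0,0,0,0,0]]'
python3 - <<'E'
from h import *
need(-82,-75,135)
p,d=lid()
E
```

```text
clock: 17.48
tool_pos: [0.6936, -0.0781, 0.1417]
eef_rot: [-2.004, -2.419, -0.0]
contact_force: [-1.2, 2.0, 2.7]
opening: 0.007
clock: 17.98
tool_pos: [0.6938, -0.0783, 0.1342]
eef_rot: [2.004, 2.419, 0.0]
contact_force: [0.3, 0.6, 2.7]
opening: 0.003
t 17.98 loc [-81.7 -75.9 134.2] need cm [-0.03 -0.09 -0.08] turn -0.001 F [0.28 0.56 2.75] open 0.003
lid angle 0.2172243110213947 rms 1.507471783153843 2098
```

Lid is freed and rising; hold.

```bash
python3 -m handwheel '[[0,0,0,0,0],[0,0,0,0,0],[0,0,0,0,0],[0,0,0,0,0],[0,0,0,0,0]]'
python3 - <<'E'
from h import *
p,d=lid();cv2.imwrite('pics/s8.png',p[...,::-1])
E
python3 -m handwheel '[[0,0,0,0,0],[0,0,0,0,0],[0,0,0,0,0],[0,0,0,0,0],[0,0,0,0,0]]'
python3 - <<'E'
from h import *
p,d=lid()
E
```

```text
clock: 18.65
tool_pos: [0.6936, -0.0782, 0.134]
eef_rot: [2.004, 2.419, 0.0]
contact_force: [1.6, 0.1, 3.0]
opening: 0.005
lid angle 0.4418871085445084 rms 1.5179350836043541 2354
clock: 19.32
tool_pos: [0.6936, -0.0782, 0.134]
eef_rot: [2.004, 2.419, 0.0]
contact_force: [2.5, -0.2, 4.1]
opening: 0.007
lid angle 0.7224977398187874 rms 22.5054399107588 2157
```

View pics/s8.png

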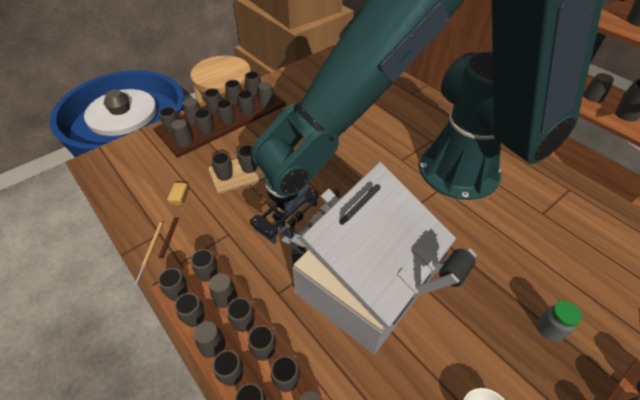

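The lid is swinging up (handle near 360,202) clear of the arm. I'll let it finish, then go straight up and away along -x (the kiln's front).

```bash
python3 -m handwheel '[[0,0,0,0,0],[0,0,0,0,0],[0,0,0,0,0],[0,0,0,0,0],[0,0,0,0,0]]' >/dev/null
python3 -m handwheel '[[0,0,0,0,0],[0,0,0,0,0],[0,0,0,0,0],[0,0,0,0,0],[0,0,0,0,0]]' 
python3 -m handwheel '[[0,0,-0.8,0,0],[0,0,-1,0,0],[0,0,-1.5,0,0],[-1,0,-2,0,0],[-2,0,-2,0,0]]' 
python3 -m handwheel '[[-3,0,-1,0,0],[-3,0,-1,0,0],[-3,0,0,0,0],[0,0,0,0,0],[0,0,0,0,0]]'
python3 - <<'E'
from h import *
need(-200,-75,230)
for n in('side','top'):
    p,d=ctrl.camera(n);np.savez(n+'9.npz',p=p,d=d);cv2.imwrite(f'pics/{n}9.png',p[...,::-1])
E
```

```text
clock: 20.62
tool_pos: [0.6936, -0.0782, 0.134]
eef_rot: [-2.004, -2.419, -0.0]
contact_force: [1.0, 0.7, 3.2]
opening: 0.004
clock: 21.25
tool_pos: [0.6995, -0.1083, 0.2088]
eef_rot: [2.003, 2.42, 0.0]
contact_force: [0.3, -0.4, 0.1]
opening: 0.006
clock: 21.88
tool_pos: [0.7156, -0.1963, 0.2265]
eef_rot: [-2.004, -2.418, 0.0]
contact_force: [0.9, -0.3, -0.5]
opening: 0.007
t 21.88 loc [-201.7  -75.2  226.5] need cm [ 0.18 -0.02 -0.35] turn -0.001 F [ 0.88 -0.34 -0.48] open 0.007
```

View pics/side9.png

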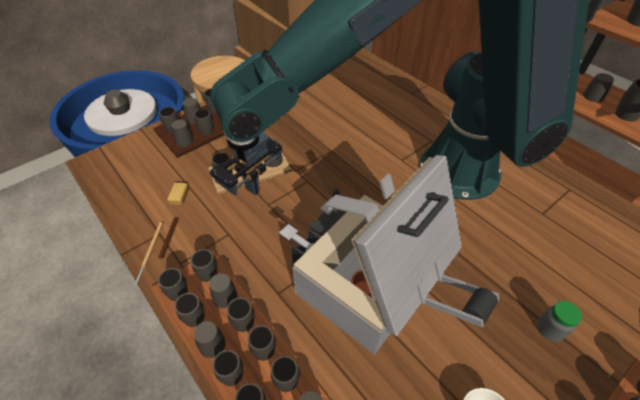

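View pics/top9.png

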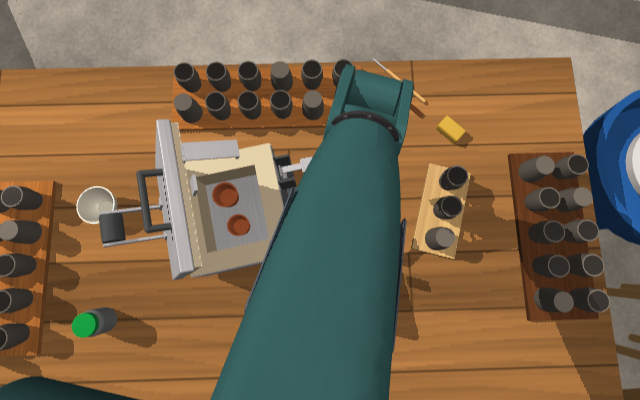

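```bash
cat > ang.py <<'E'
from h import *
p,d=ctrl.camera('side');L=loc(cloud('side',d))
Q=L[(d>0)&(L[...,0]>150)&(L[...,0]<300)&(L[...,1]>-140)&(L[...,1]<-60)&(L[...,2]>240)&(L[...,2]<430)]
u,s,v=np.linalg.svd(Q-Q.mean(0),full_matrices=False);n=v[2]
print(len(Q),s/np.sqrt(len(Q)),n,'angle',np.arccos(abs(n[2])))
Q=L[(d>0)&(L[...,0]<-15)&(L[...,0]>-55)&(L[...,1]>0)&(L[...,1]<120)&(L[...,2]>170)&(L[...,2]<226)]
K=Q[Q[:,2]>190];print('carriage y max',Q[:,1].max(),'knob',np.median(K,0),len(K))
need(-200,-75,230)
p,d=ctrl.camera('top');C=cloud('top',d);m=(C[...,2]>.008)&(C[...,2]<.022)&(d>0)
m[:,:400]=0;m[:,480:]=0;m[:155]=0;m[265:]=0
print('board',cv2.minAreaRect((C[m][:,:2]*1000).astype(np.float32)))
E
python3 ang.py; python3 -m handwheel '[[0,0,0,0,0],[0,0,0,0,0],[0,0,0,0,0],[0,0,0,0,0],[0,0,0,0,0]]' >/dev/null; python3 ang.py
```

```text
2849 [66.68451776 23.51186314 11.31582494] [ 0.87594329 -0.00511604  0.48238695] angle 1.0674186929465108
carriage y max 81.40144830082012 knob [-34.36658826  70.75003075 219.18454369] 46
t 22.02 loc [-200.9  -75.6  226.7] need cm [ 0.09 -0.06 -0.33] turn -0.0 F [1.08 0.19 0.42] open 0.006
board ((576.5245361328125, -472.72686767578125), (130.83331298828125, 270.1624450683594), 73.84832763671875)
2843 [66.5077976  23.51581251 11.10482343] [ 0.87577431 -0.00630352  0.48267963] angle 1.0670845335155716
carriage y max 81.12820982452659 knob [-34.25900678  70.68778833 218.88141987] 46
t 22.75 loc [-201.6  -75.6  226.9] need cm [ 0.16 -0.06 -0.31] turn -0.001 F [-0.16  0.79  1.78] open 0.004
board ((576.2284545898438, -472.9519348144531), (131.48374938964844, 269.66900634765625), 73.90800476074219)
```

Run:
```python
from h import *
p,d=ctrl.camera('side');L=loc(cloud('side',d))
Q=L[(d>0)&(L[...,0]>100)&(L[...,0]<300)&(L[...,1]>-140)&(L[...,1]<-60)&(L[...,2]>240)&(L[...,2]<430)]
for _ in range(15):
    c=np.median(Q,0) if _<0 else Q.mean(0);u,s,v=np.linalg.svd(Q-c,full_matrices=False);r=abs((Q-c)@v[2]);Q=Q[r<max(3,np.percentile(r,95))]
print(len(Q),s[2]/len(Q)**.5,np.arccos(abs(v[2][2])))
```

```text
2258 0.7349018760171081 1.1540398143412012
```

```bash
python3 -c "
from plant import ctrl
print(ctrl.job_done())"
```

```text
the job is handed in; nothing more can be done
None
```

The kiln is open and the job is handed in, at about 23 s of the 61 s allowed; no verdict was reported.

- **Bolt:** I gripped the knob and drew it to its stop, at kiln y of about 74 mm (62 mm needed), with the lid still shut. The last side view still shows the knob there. The carriage edge read 81 mm instead of the earlier 93 mm. I put this down to the arm or lid hiding part of it, and did not check further.
- **Lid ajar:** I lifted it by the handle to about 0.094 rad and let go. It rose against the catch and stayed at 0.13 rad with the fingers clear.
- **Lid open:** I pressed the paddle down about 20 mm with about 3 N and held it until the lid had swung up. I then backed the arm off in front of the kiln.
- **Final checks:** The lid measures 1.154 rad. A first, rougher fit gave 1.067 rad, but it included stray points. Two of those rough fits about 0.7 s apart agreed, so the lid is at rest. The board of pots has moved less than 1 mm, and nothing touches the arm.

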